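Seat and clamp a coating test panel

TASK

With the fingertips, push the cream test panel along the bed of the blue fixture until it sits fully home against the steel back stop; then push the red-knobbed clamp lever over past its dead point so that it snaps into lock and holds the panel down. Only push: the panel must stay flat on the bed and never be lifted, and the bottle, the brass weight and the black loupe must be left alone. Finish clear of everything.

Things in the scene. Friction and masses are not known exactly. Their poses are not given: they have to be found in the camera images.
- fixture: Blue fixed base plate on feet, 260 x 200 mm (x, y), never moves in a run; place and yaw differ between runs. Origin on the bench under its centre; x points from its open front (robot side) to the back stop, y to the clamp, z up. Flat bed top at z = 35 mm. Clamp on the +y side: its two fixed cheeks reach z = 85 mm at x = 17 to 53, y = 59 to 91 mm.
- stop (a point): Point on the bed at the foot of the steel back stop's face, at fixture (60, 0, 35) mm, axes as the fixture's. The stop is 100 mm wide, 22 mm high, square to x. Two low side rails (6 mm high, fixture x = -50 to +60 mm) guide the panel, 79 mm apart about y = 0; in front of them the bed is open.
- panel_center (a point): Centre of the loose cream test panel, 120 x 75 x 8 mm (its x, y, z), about 200 g, lying flat between the rails, length along the fixture's x, its centre 39 mm above the bench. It starts 20 to 50 mm short of the stop; home, its far edge touches the stop face and its centre is at fixture x = 0. Slides with friction of about 1 to 2 N.
- clamp_pivot (a point): Fixed pivot of the clamp lever, at fixture (35, 75, 71) mm; the lever turns about the fixture's x. A clamp arm with a rubber pad is fixed to the lever: raised when open, it comes down on the panel at fixture (35, 20) mm when locked.
- clamp_knob (a point): Centre of the red ball knob (28 mm across) on the end of the lever, 110 mm from the pivot; the bar below it is round, 12 to 18 mm thick. In the fixture's yz plane the bar leans 0.95 rad from upright towards +y (outwards) when open and 0.20 rad towards -y (inwards) when locked.
- clamp (a joint): Angle of the clamp lever, rad: 0 open (its start), 1.15 locked against its stop (rests at about 1.14 on the panel). An over-centre spring drives it back to 0 below the dead point at 0.75 and on into lock above it. Pushed level at the knob it takes about 9 N at first, falling to nothing at the dead point.
- bottle: Bystander: amber bottle with white cap, 48 mm across, 105 mm tall, standing on the bench to the fixture's -y side. Origin at the centre of its underside.
- weight: Bystander: brass weight with a small knob, 42 mm across, 60 mm tall, on the bench at the fixture's front +y corner. Origin at the centre of its underside.
- loupe: Bystander: black stand loupe, 42 mm across, 44 mm tall, on the bench behind the fixture. Origin at the centre of its underside.
There are look-alikes about, which are no part of the job. What is shaped like the part that bears panel_center but orange or turquoise is not meant.

How it is judged:
On the way, in this order (a step that is already met when the one before it is completed fails the run):
1. the panel is home against the back stop, the clamp still open (x of panel_center in the frame of fixture above -0.003 m and value of joint clamp below 0.4 rad), for 0.1 s.
2. the lever has gone over its dead point and is locked (value of joint clamp above 1.08 rad), for 0.2 s.
At the end, for the whole second after the job is handed in: The panel's far edge is within 3 mm of the back stop, the panel flat on the bed and at rest, and the clamp lever is locked (joint above 1.08 of 1.15 rad) (x of panel_center in the frame of fixture above -0.003 m and z of panel_center in the frame of fixture below 0.042 m and value of joint clamp above 1.08 rad and linear speed of panel below 0.02 m/s); the robot touches nothing.
It fails at once if the panel is lifted more than 8 mm off the bed or tipped (z of panel_center in the frame of fixture above 0.047 m or angle between panel_center's own z axis and vertical above 0.15 rad).
It fails at once if a bystander is moved more than 20 mm (distance of any of bottle, weight, loupe from where it was at the start of the episode above 0.02 m).
It also fails if it takes over 45 s, if anything falls off the work surface, if the arm or the gripper's body presses on something with over 40 N, if the wrist force passes 120 N, or if a joint passes its speed limit or range.

ROBOT

A 6-joint arm with a two-finger parallel gripper is mounted at the origin on the work surface. World frame = base frame: x ahead of the robot, y to its left, z up, the work surface at z = 0. Lengths are in m, angles in rad, forces in N, time in s.
With the tool pointing down it reaches from about 0.25 to 0.725 m from the base axis. Payload 4 kg.
Tool frame: the origin (TCP) lies midway between the tips of the shut fingers; the grasp point (between the pads) lies 19 mm behind it; z points along the fingers, y is the direction in which the jaws open and shut (so a half turn about z gives the same grasp; the last joint's range is limited). The gripper opens to 85 mm and grips with 20 to 120 N. Pads are 22 mm wide; open, the fingers measure 114 mm over their backs; the gripper's body (76 mm by 85 mm) begins 54 mm behind the grasp point. The pads swing forward as they close: fully open they stand 13 mm farther back than shut.
Start: joints at [-1.35, 0.241, 0.005, 1.335, 0, 1.571], TCP at [0.11, -0.488, 0.231] pointing down, gripper open.
Joint ranges: [-2.72, 2.72], [-1.05, 1.87], [-1.09, 1.28], [-1.99, 2.15], [-1.42, 1.44], [-3.14, 3.14]. Speed limits (rad/s): [2.79, 2.79, 3.14, 3.14, 3.14, 3.14].

INTERFACE

Orientations are given as a unit quaternion [x, y, z, w].
In Python, from workcell import bot, eyes, job gives the robot as it stands.
- The arm moves only by the shell command python3 -m crank 'ROWS'. ROWS is a JSON object of lists of equal length, an entry for each row: "dr": the turn, a rotation vector about the tool's x, y, z in rad, a list of three; "travel": the shift along the tool's x, y, z in m, a list of three; "hand": the finger opening in m, from 0 to 0.0854. In form: {"dr": [[wx, wy, wz], ...], "travel": [[x, y, z], ...], "hand": [hand, ...]}. A call has 1 to 10 rows; each row is the pose to reach, as a shift and turn from the pose commanded when the call began, along the tool's axes at that moment; what a row does not reach only later rows make up. A row lasts 1/8 s, in which the tool goes at most 62.5 mm and 10.7 degrees, less where a joint would pass 70% of its speed; a pose out of reach is approached as far as the arm can. A call with a gripper value outside its range is refused whole. The fingers move at their own pace and stop on an object; the grip force is fixed at half the most. Time passes only in rows, so rows that repeat a pose let the fingers close. It gives the time, the measured TCP pose, the force and the opening at its end, in the units of the state.
- bot.get_obs(): the state, without advancing time (a new reading comes with each control period).
- eyes.camera(name): name is "side" or "top"; returns a dict with "color" (384x512x3 uint8, red, green, blue), "K" (3x3 intrinsics, pixels), "D" ([k1, k2, p1, p2, k3] as OpenCV has them; the pictures are not rectified), "R" (3x3) and "t" (3): a world point X has camera coordinates R X + t. Camera axes: x right, y down, z forward; pixel columns grow to the right and rows downward; lengths in m; the calibration is good to about 2 mm. A picture is of the moment at which its call begins. There is no depth.
- job.job_done(): hands the job in, once; it reports no verdict.
The state is a dict: "clock": time; "joint_pos": joint angles; "joint_vel": joint speeds; "tau": joint torques, N m; "eef_pos": TCP position; "tool_rot": TCP orientation; "ft_force": force on the tool from outside, world axes, zero at the start; "ft_torque": the same for the moment, N m; "grip_width": finger opening in m.
Only numpy, scipy, OpenCV 4.12 (cv2) and the standard library are available. Lean on these libraries where they do the work, as an engineer would, in place of code of your own. Each camera call takes 0.05 s, during which the arm holds its last target.

## Working session

There is one attempt and no reset: what is moved stays moved. The work goes in short steps, Python scripts to look and compute and a shell command to move; the robot and the scene stay as the last step left them, time stands still between calls to the robot, and variables do not carry over. Pictures are saved under pics/ and viewed, and the job is handed in when it is done.

```bash
ls; mkdir -p pics
cat > h.py <<'E'
import numpy as np,cv2
from workcell import bot,eyes,job
def snap(n,tag):
    c=eyes.camera(n); cv2.imwrite(f'pics/{tag}_{n}.png',c['color'][:,:,::-1]); 
    np.savez(f'pics/{tag}_{n}.npz',**c); return c
def load(n,tag): return dict(np.load(f'pics/{tag}_{n}.npz'))
def ray(c,uv):
    p=cv2.undistortPoints(np.array([[uv]],float),c['K'],c['D'])[0,0]
    d=c['R'].T@np.array([p[0],p[1],1]); o=-c['R'].T@c['t']; return o,d/np.linalg.norm(d)
def onz(c,uv,z):
    o,d=ray(c,uv); return o+d*(z-o[2])/d[2]
def two(c1,u1,c2,u2):
    o1,d1=ray(c1,u1);o2,d2=ray(c2,u2)
    s=np.linalg.lstsq(np.c_[d1,-d2],o2-o1,rcond=None)[0]
    a=o1+s[0]*d1;b=o2+s[1]*d2; return (a+b)/2,np.linalg.norm(a-b)
def proj(c,X):
    return cv2.projectPoints(np.atleast_2d(np.array(X,float)),cv2.Rodrigues(c['R'])[0],c['t'],c['K'],c['D'])[0][:,0]
E
python3 - <<'E'
from h import *
for n in('top','side'):
    c=snap(n,'a'); print(n,-c['R'].T@c['t'],c['R'][2],c['K'][0,0])
o=bot.get_obs();print({k:np.round(v,3) for k,v in o.items()})
E
```

```text
pics
top [0.49934042 0.00652079 0.94663748] [ 0.10339675 -0.02758082 -0.99425772] 417.4348245753657
side [0.2434463  0.34043847 0.68051267] [ 0.42409158 -0.4628791  -0.77838889] 362.1173544509906
{'clock': np.float64(0.1), 'joint_pos': array([-1.35 ,  0.241,  0.004,  1.335, -0.   ,  1.571]), 'joint_vel': array([ 0.   , -0.003,  0.001, -0.001,  0.003,  0.   ]), 'tau': array([ 1.0000e-03, -3.7314e+01,  2.5301e+01,  1.1000e-02,  0.0000e+00,
       -0.0000e+00]), 'eef_pos': array([ 0.109, -0.487,  0.231]), 'tool_rot': array([ 0.994,  0.11 , -0.   , -0.001]), 'ft_force': array([0.681, 0.185, 0.322]), 'ft_torque': array([ 0.025,  0.011, -0.015]), 'grip_width': np.float64(0.085)}
```

```bash
python3 -c "
import cv2
for n in('top','side'):
    i=cv2.imread(f'pics/a_{n}.png');cv2.imwrite(f'pics/a2_{n}.png',cv2.resize(i,(800,600),interpolation=cv2.INTER_CUBIC))"
```

```text
(no output)
```

View pics/a2_top.png

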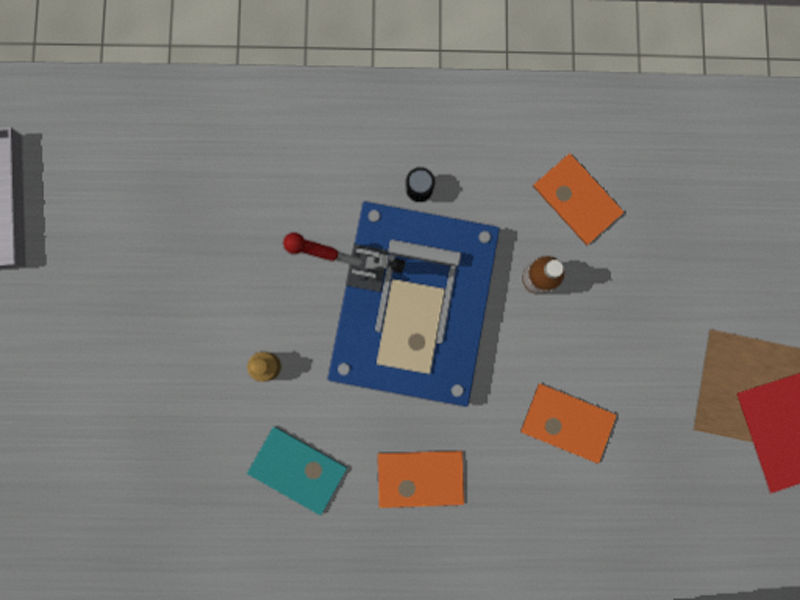

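View pics/a2_side.png

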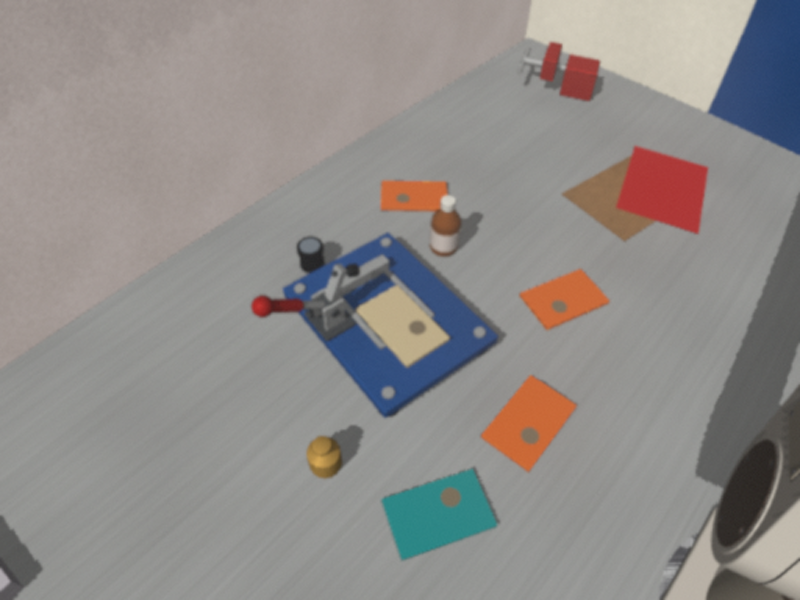

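The only cream panel lies on the blue fixture, at about (410,325) in the enlarged top view and (402,323) in the side view. The orange and turquoise plates on the bench are decoys. The red knob is at (293,243) top and (262,306) side. The weight is at (263,366), the bottle at (546,273) and the loupe at (420,183), all top view. Next I measure positions.

```bash
cat > m.py <<'E'
from h import *
import sys
def mask(c,lo,hi):
    return cv2.inRange(cv2.cvtColor(c['color'],cv2.COLOR_RGB2HSV),lo,hi)
def big(m):
    cs=cv2.findContours(m,0,cv2.CHAIN_APPROX_NONE)[0]; return max(cs,key=cv2.contourArea)
def fixture(tag):
    F=[]
    for n in('top','side'):
        c=load(n,tag); b=big(mask(c,(105,120,40),(125,255,255)) if n=='top' else cv2.bitwise_and(mask(c,(105,120,40),(125,255,255)),cv2.rectangle(np.zeros((384,512),np.uint8),(150,120),(340,290),255,-1)))
        P=np.array([onz(c,p[0].astype(float),.035)[:2] for p in b],np.float32)
        r=cv2.minAreaRect(P); bx=cv2.boxPoints(r); print(n,'fix',r)
def panel(tag):
    for n in('top','side'):
        c=load(n,tag); hsv=mask(c,(15,40,120),(32,140,255)); 
        roi=cv2.rectangle(np.zeros((384,512),np.uint8),(200,130),(300,250),255,-1)
        m=cv2.morphologyEx(hsv&roi,cv2.MORPH_CLOSE,np.ones((3,3)));b=big(m)
        P=np.array([onz(c,p[0].astype(float),.043)[:2] for p in b],np.float32)
        print(n,'panel',cv2.contourArea(b),cv2.minAreaRect(P))
def cen(c,lo,hi,roi):
    m=mask(c,lo,hi); r=np.zeros_like(m); cv2.rectangle(r,roi[:2],roi[2:],255,-1); b=big(m&r)
    return cv2.minEnclosingCircle(b)
E
python3 - <<'E'
from m import *
fixture('a');panel('a')
t,s=load('top','a'),load('side','a')
f=.64
a=np.array([293,243])*f;b=np.array([262,306])*f
print('knob',two(t,a,s,b))
# bolt heads
for p,q in (((374,216),(300,289)),((484,237),(386,242)),((457,391),(479,332)),((344,369),(388,393))):
    print(onz(t,np.array(p)*f,.037),onz(s,np.array(q)*f,.037))
print('bottle cap',two(t,np.array([554,268])*f,s,np.array([448,202])*f))
print('weight',two(t,np.array([263,364])*f,s,np.array([320,445])*f))
print('loupe',two(t,np.array([420,181])*f,s,np.array([311,246])*f))
E
```

```text
top fix ((0.5871080756187439, -0.024148881435394287), (0.1973297894001007, 0.2568987011909485), 79.76473999023438)
side fix ((0.5830960869789124, -0.01926340162754059), (0.19848203659057617, 0.2637577950954437), 79.7189712524414)
top panel 1760.5 ((0.5538257956504822, -0.018070198595523834), (0.07355483621358871, 0.11849092692136765), 80.0389175415039)
side panel 1491.5 ((0.5504189133644104, -0.016160860657691956), (0.07690656930208206, 0.12020701915025711), 79.65718841552734)
knob (array([0.65034398, 0.13222604, 0.13332523]), np.float64(0.000987354694725561))
[0.70885055 0.03403813 0.037     ] [0.7049345  0.03610761 0.037     ]
[ 0.6805734  -0.12250328  0.037     ] [ 0.67771777 -0.12185034  0.037     ]
[ 0.46350264 -0.08395494  0.037     ] [ 0.4625417  -0.08184334  0.037     ]
[0.49274416 0.07274091 0.037     ] [0.49024561 0.07541111 0.037     ]
bottle cap (array([ 0.62762572, -0.20781455,  0.09579599]), np.float64(0.0016713546466013615))
weight (array([0.49959753, 0.18467072, 0.04016106]), np.float64(0.0022693516118193163))
loupe (array([ 0.75856843, -0.03221999,  0.03946285]), np.float64(0.0038898975857666962))
```

```bash
cat > g.py <<'E'
from h import *
from scipy.spatial.transform import Rotation as Ro
O=np.array([.585,-.0235]); Y=np.radians(-10.25); ex=np.array([np.cos(Y),np.sin(Y)]); ey=np.array([-ex[1],ex[0]])
def f2w(p): return np.r_[O+ex*p[0]+ey*p[1],p[2]]
def w2f(p): d=np.array(p[:2])-O; return np.r_[d@ex,d@ey,p[2]]
def go(*pts):
    o=bot.get_obs(); R=Ro.from_quat(o['tool_rot']); T=Ro.from_matrix(np.c_[np.r_[ex,0],np.r_[-ey,0],[0,0,-1]])
    print('t',round(float(o['clock']),2),'tcp_fix',np.round(w2f(o['eef_pos']),4),'F',np.round(o['ft_force'],1),'grip',round(float(o['grip_width']),4))
    print('dr',np.round((R.inv()*T).as_rotvec(),4))
    for p in pts: print(p,'travel',np.round(R.inv().apply(f2w(p)-o['eef_pos']),4))
E
python3 -c "
from g import *
go((-.125,0,.231),(-.125,0,.1))
print(w2f([.65034,.1322,.133]),w2f([.552,-.017,.04]))"
```

```text
t 0.1 tcp_fix [-0.3855 -0.541   0.2305] F [0.7 0.2 0.3] grip 0.0852
dr [-0.0018  0.0004  0.3997]
(-0.125, 0, 0.231) travel [ 4.505e-01 -3.970e-01  2.000e-04]
(-0.125, 0, 0.1) travel [ 0.4505 -0.3968  0.1312]
[0.03659141 0.16484197 0.133     ] [-0.03362998  0.00052413  0.04      ]
```

```bash
python3 -m crank '{"dr":[[0,0,0.1],[0,0,0.2],[0,0,0.3],[0,0,0.4],[0,0,0.4],[0,0,0.4],[0,0,0.4],[0,0,0.4],[0,0,0.4],[0,0,0.4]],"travel":[[0.045,-0.04,0],[0.09,-0.08,0],[0.135,-0.12,0],[0.18,-0.16,0],[0.225,-0.2,0],[0.27,-0.24,0],[0.315,-0.28,0],[0.36,-0.32,0],[0.405,-0.36,0],[0.45,-0.397,0]],"hand":[0,0,0,0,0,0,0,0,0,0]}'
python3 -c "
from g import *
go((-.125,0,.1),(-.125,0,.038))"
```

```text
clock: 1.35
eef_pos: [0.4516, -0.0473, 0.231]
tool_rot: [0.998, -0.062, 0.0, -0.016]
ft_force: [-1.0, -0.6, 0.6]
grip_width: -0.0003
t 1.35 tcp_fix [-0.127  -0.0472  0.231 ] F [-1.  -0.6  0.6] grip -0.0003
dr [-0.0318  0.0024  0.0544]
(-0.125, 0, 0.1) travel [ 0.0048 -0.0428  0.1324]
(-0.125, 0, 0.038) travel [ 0.0048 -0.0408  0.1943]
```

```bash
python3 -m crank '{"dr":[[0,0,0],[0,0,0]],"travel":[[0,0,0],[0,0,0]],"hand":[0,0]}'
python3 -c "
from g import *
go((-.125,0,.1),(-.125,0,.038))"
```

```text
clock: 1.6
eef_pos: [0.45, -0.0498, 0.2308]
tool_rot: [0.998, -0.065, -0.0, -0.015]
ft_force: [0.3, 0.3, -0.3]
grip_width: 0.0001
t 1.6 tcp_fix [-0.1282 -0.0499  0.2308] F [ 0.3  0.3 -0.3] grip 0.0001
dr [-0.0308  0.0035  0.049 ]
(-0.125, 0, 0.1) travel [ 0.006  -0.0456  0.1322]
(-0.125, 0, 0.038) travel [ 0.0062 -0.0437  0.1942]
```

```bash
python3 -m crank '{"dr":[[-0.03,0.003,0.049],[-0.03,0.003,0.049],[-0.03,0.003,0.049],[-0.03,0.003,0.049],[-0.03,0.003,0.049]],"travel":[[0.003,-0.03,0.03],[0.006,-0.046,0.07],[0.006,-0.046,0.11],[0.006,-0.0455,0.132],[0.006,-0.0455,0.132]],"hand":[0,0,0,0,0]}'
python3 - <<'E'
from g import *
go((-.125,0,.039),(-.11,0,.039))
for n in('top','side'):
    c=snap(n,'b'); i=c['color'][:,:,::-1]
    x,y=(190,120) if n=='top' else (150,120)
    cv2.imwrite(f'pics/b2_{n}.png',cv2.resize(i[y:y+150,x:x+200],(800,600),interpolation=cv2.INTER_CUBIC))
E
```

```text
clock: 2.22
eef_pos: [0.4551, -0.0456, 0.0994]
tool_rot: [0.998, -0.061, -0.001, -0.018]
ft_force: [0.4, 0.3, -0.2]
grip_width: 0.0003
t 2.23 tcp_fix [-0.1239 -0.0448  0.0994] F [ 0.4  0.3 -0.2] grip 0.0003
dr [-0.0363  0.0054  0.0558]
(-0.125, 0, 0.039) travel [ 0.0017 -0.0426  0.062 ]
(-0.11, 0, 0.039) travel [ 0.0166 -0.0418  0.0619]
```

View pics/b2_side.png

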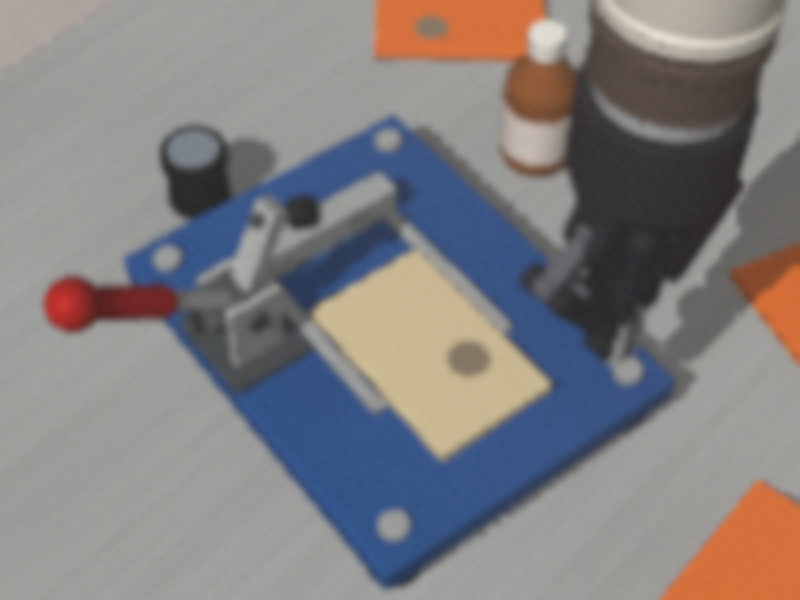

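View pics/b2_top.png

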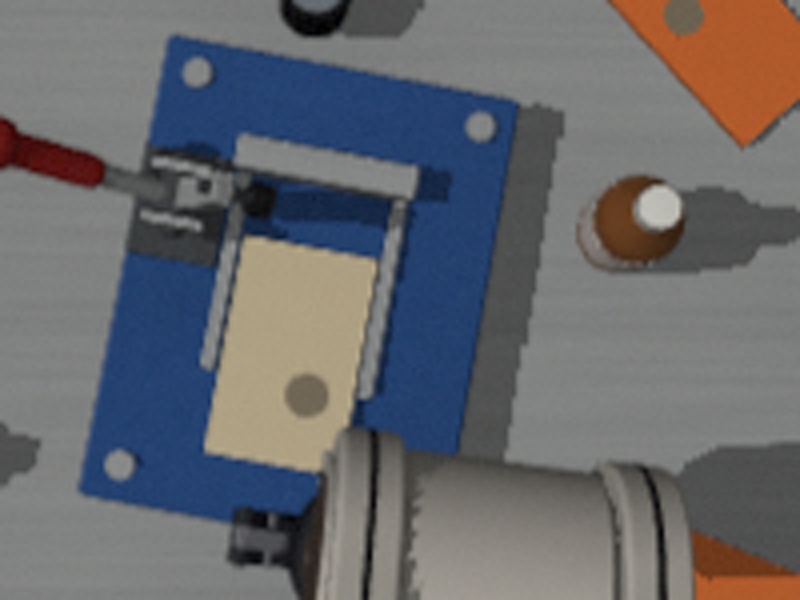

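The panel is untouched and the clamp open (knob (70,303) in the side crop). The gripper is over the -y front corner, because the sideways motion is being limited. I check the joints.

```bash
python3 -c "
from g import *
o=bot.get_obs();print(np.round(o['joint_pos'],3));R=Ro.from_quat(o['tool_rot']).as_matrix();print(R.round(3))"; ls .; python3 -c "import workcell;print(dir(workcell.bot))"
```

```text
[-0.124  0.265 -0.323  0.982  0.037  3.141]
[[ 0.992 -0.122  0.006]
 [-0.122 -0.992  0.036]
 [ 0.001 -0.037 -0.999]]
g.py
h.py
m.py
pics
['Unreachable', '__class__', '__delattr__', '__dict__', '__dir__', '__doc__', '__eq__', '__format__', '__ge__', '__getattribute__', '__getstate__', '__gt__', '__hash__', '__init__', '__init_subclass__', '__le__', '__lt__', '__module__', '__ne__', '__new__', '__reduce__', '__reduce_ex__', '__repr__', '__setattr__', '__sizeof__', '__str__', '__subclasshook__', '__weakref__', 'get_obs']
```

Joint 6 is at its limit, so I'll use the quarter-turned orientation instead (tool x along fixture y, tool y along fixture x), which puts joint 6 mid-range.

```bash
sed -i 's/T=Ro.from_matrix.*/T=Ro.from_matrix(np.c_[np.r_[ey,0],np.r_[ex,0],[0,0,-1]])/' g.py
python3 -m crank '{"dr":[[0,0,-0.17],[0,0,-0.34],[0,0,-0.51],[0,0,-0.68],[0,0,-0.85],[0,0,-1.02],[0,0,-1.19],[0,0,-1.36],[0,0,-1.51],[0,0,-1.51]],"travel":[[0,0,-0.01],[0,0,-0.02],[0,0,-0.02],[0,-0.01,-0.02],[0,-0.02,-0.02],[0,-0.03,-0.02],[0,-0.04,-0.02],[0,-0.044,-0.02],[0,-0.044,-0.02],[0,-0.044,-0.02]],"hand":[0,0,0,0,0,0,0,0,0,0]}'
python3 -c "
from g import *
go((-.125,0,.1),(-.125,0,.038));print(np.round(bot.get_obs()['joint_pos'],2))"
```

```text
clock: 3.58
eef_pos: [0.464, -0.0023, 0.124]
tool_rot: [0.769, 0.639, 0.015, -0.011]
ft_force: [0.3, 0.5, -1.1]
grip_width: -0.0004
t 3.58 tcp_fix [-0.1229 -0.0007  0.124 ] F [ 0.3  0.5 -1.1] grip -0.0004
dr [ 0.0013 -0.037  -0.0052]
(-0.125, 0, 0.1) travel [-0.0002 -0.0022  0.024 ]
(-0.125, 0, 0.038) travel [-0.0025 -0.0022  0.086 ]
[-0.03  0.24 -0.29  1.03  0.04  1.73]
```

Now correct the small tilt and descend in front of the panel's front edge (edge at about fixture x = -94 mm).

```bash
python3 -m crank '{"dr":[[0,-0.037,-0.005],[0,-0.037,-0.005],[0,-0.037,-0.005],[0,-0.037,-0.005],[0,-0.037,-0.005],[0,-0.037,-0.005]],"travel":[[-0.001,-0.002,0.03],[-0.002,-0.002,0.05],[-0.002,-0.002,0.07],[-0.0025,-0.002,0.08],[-0.0025,-0.002,0.085],[-0.0025,-0.002,0.085]],"hand":[0,0,0,0,0,0]}'
python3 - <<'E'
from g import *
go((-.0735,0,.0385),(-.105,0,.0385))
for n in('side',):
    c=snap(n,'c'); i=c['color'][:,:,::-1]
    x,y=(150,120)
    cv2.imwrite(f'pics/c2_{n}.png',cv2.resize(i[y:y+150,x:x+200],(800,600),interpolation=cv2.INTER_CUBIC))
E
```

```text
clock: 4.32
eef_pos: [0.4613, -0.0012, 0.0377]
tool_rot: [0.767, 0.642, -0.0, -0.0]
ft_force: [1.0, 0.2, -0.6]
grip_width: 0.0003
t 4.33 tcp_fix [-1.257e-01 -1.000e-04  3.770e-02] F [ 1.   0.2 -0.6] grip 0.0003
dr [-0.0012  0.0003  0.0011]
(-0.0735, 0, 0.0385) travel [ 0.      0.0522 -0.0009]
(-0.105, 0, 0.0385) travel [ 0.0001  0.0207 -0.0008]
```

View pics/c2_side.png

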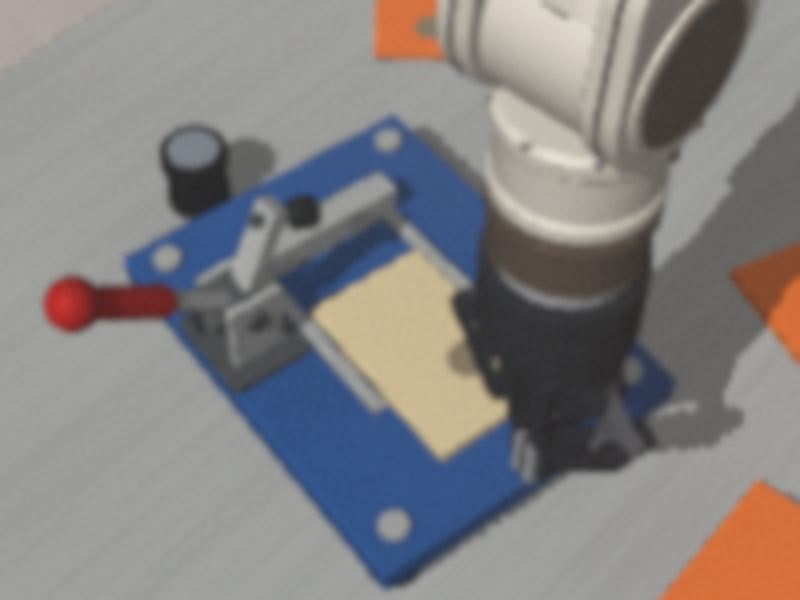

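The fingertips (525,465) stand on the bed just in front of the panel's front edge (475,430). I begin the push.

```bash
python3 -m crank '{"dr":[[0,0,0],[0,0,0],[0,0,0],[0,0,0],[0,0,0],[0,0,0],[0,0,0]],"travel":[[0,0.006,0],[0,0.012,0],[0,0.018,0],[0,0.024,0],[0,0.030,0],[0,0.036,0],[0,0.040,0]],"hand":[0,0,0,0,0,0,0]}'
python3 - <<'E'
from g import *
import m
go((-.07,0,.038))
for n in('top','side'):
    c=snap(n,'d'); i=c['color'][:,:,::-1]
    x,y=(190,120) if n=='top' else (150,120)
    cv2.imwrite(f'pics/d2_{n}.png',cv2.resize(i[y:y+150,x:x+200],(800,600),interpolation=cv2.INTER_CUBIC))
E
```

```text
clock: 5.25
eef_pos: [0.5006, -0.0082, 0.0371]
tool_rot: [0.767, 0.642, -0.001, -0.001]
ft_force: [-1.1, 0.3, 0.8]
grip_width: -0.0002
t 5.25 tcp_fix [-0.0857  0.      0.0371] F [-1.1  0.3  0.8] grip -0.0002
dr [-0.0019  0.0005  0.0019]
(-0.07, 0, 0.038) travel [-0.      0.0157 -0.0009]
```

View pics/d2_side.png

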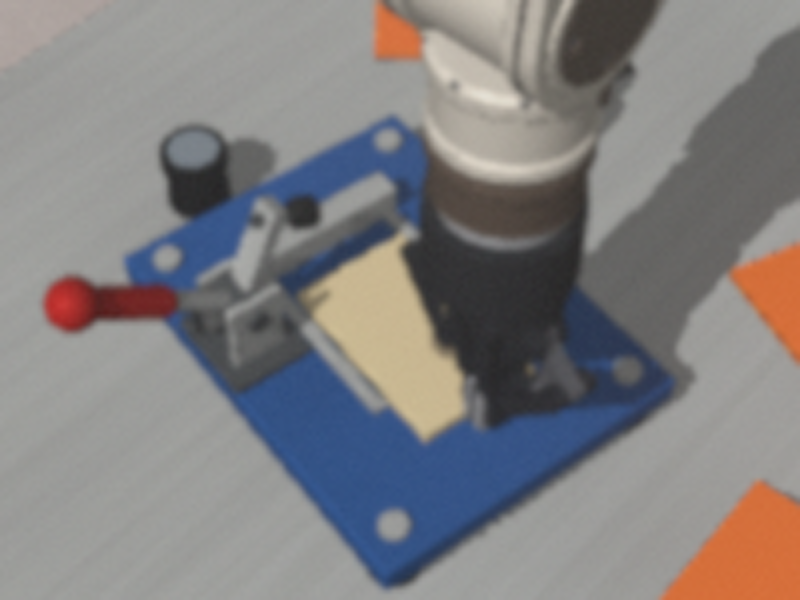

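View pics/d2_top.png

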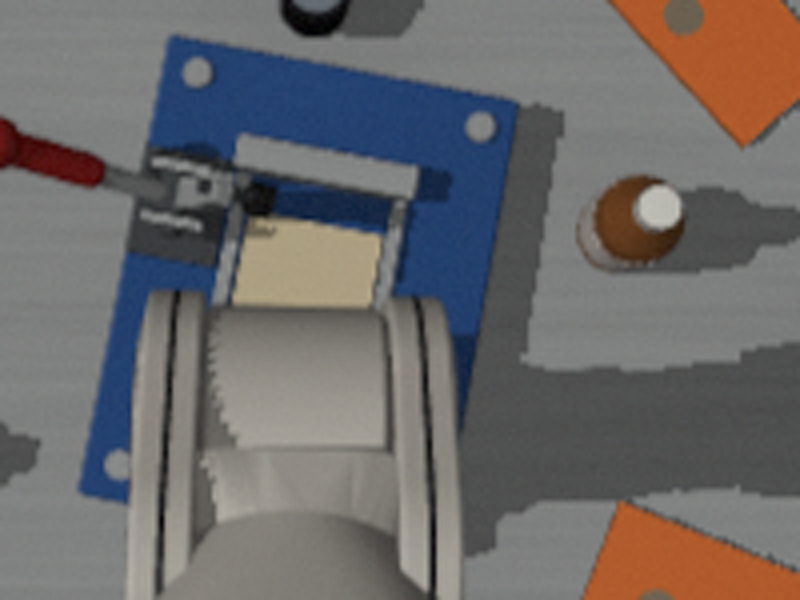

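The panel is sliding straight; its far edge has moved from row 248 to 227 in the top crop, with about 20 mm left. I continue.

```bash
python3 -m crank '{"dr":[[0,0,0],[0,0,0],[0,0,0],[0,0,0],[0,0,0]],"travel":[[0,0.004,-0.001],[0,0.008,-0.001],[0,0.012,-0.001],[0,0.016,-0.001],[0,0.016,-0.001]],"hand":[0,0,0,0,0]}'
python3 - <<'E'
from g import *
go((-.065,0,.038))
c=snap('top','e'); i=c['color'][:,:,::-1]
cv2.imwrite(f'pics/e2_top.png',cv2.resize(i[150:210,230:310],(800,600),interpolation=cv2.INTER_CUBIC))
E
```

```text
clock: 5.98
eef_pos: [0.517, -0.0111, 0.0384]
tool_rot: [0.767, 0.642, -0.0, -0.0]
ft_force: [-0.3, 0.2, 0.2]
grip_width: -0.0
t 5.97 tcp_fix [-0.0692  0.0001  0.0384] F [-0.3  0.2  0.2] grip -0.0
dr [-0.0004  0.0003  0.0018]
(-0.065, 0, 0.038) travel [-0.0001  0.0042  0.0004]
```

View pics/e2_top.png

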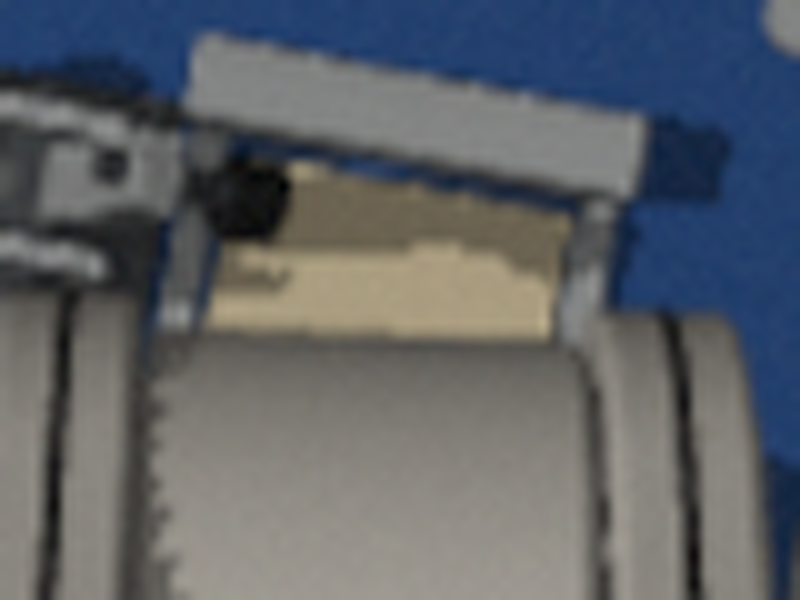

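A thin dark strip still shows between the panel's far edge and the stop face (rows 160–190). I push on in small steps and watch the force.

```bash
python3 -m crank '{"dr":[[0,0,0],[0,0,0],[0,0,0],[0,0,0]],"travel":[[0,0.002,0],[0,0.004,0],[0,0.006,0],[0,0.006,0]],"hand":[0,0,0,0]}'; python3 -c "
from g import *
go((-.06,0,.038))"
```

```text
clock: 6.52
eef_pos: [0.5211, -0.0119, 0.0381]
tool_rot: [0.767, 0.642, -0.001, -0.001]
ft_force: [-4.8, 1.2, 2.8]
grip_width: -0.0001
t 6.53 tcp_fix [-0.0649  0.0001  0.0381] F [-4.8  1.2  2.8] grip -0.0001
dr [-0.0036  0.0004  0.002 ]
(-0.06, 0, 0.038) travel [-0.0001  0.0049  0.0001]
```

```bash
python3 -m crank '{"dr":[[0,0,0],[0,0,0],[0,0,0]],"travel":[[0,0.001,0],[0,0.002,0],[0,0.002,0]],"hand":[0,0,0]}'
python3 - <<'E'
from g import *
go((-.06,0,.038))
c=snap('top','f'); i=c['color'][:,:,::-1]
cv2.imwrite(f'pics/f2_top.png',cv2.resize(i[150:210,230:310],(800,600),interpolation=cv2.INTER_CUBIC))
E
```

```text
clock: 6.9
eef_pos: [0.5212, -0.0119, 0.0379]
tool_rot: [0.767, 0.642, -0.002, -0.003]
ft_force: [-8.3, 1.9, 7.2]
grip_width: 0.0
t 6.9 tcp_fix [-0.0648  0.      0.0379] F [-8.3  1.9  7.2] grip 0.0
dr [-0.007   0.0004  0.0021]
(-0.06, 0, 0.038) travel [-0.      0.0048 -0.0001]
```

View pics/f2_top.png

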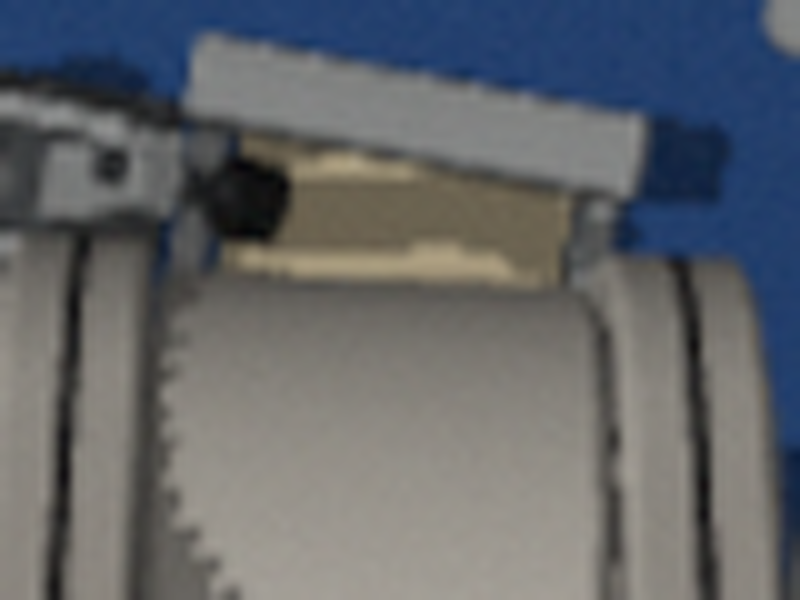

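The panel's far edge now meets the stop along its whole width. The tool has stalled at fixture x = -65 mm with the reaction rising to about 8 N, so the panel is home. I back off, then rise.

```bash
python3 -m crank '{"dr":[[0,0,0],[0,0,0],[0,0,0],[0,0,0],[0,0,0],[0,0,0],[0,0,0]],"travel":[[0,-0.01,0],[0,-0.03,0],[0,-0.04,-0.02],[0,-0.04,-0.07],[0,-0.04,-0.12],[0,-0.04,-0.17],[0,-0.04,-0.2]],"hand":[0,0,0,0,0,0,0]}'
python3 - <<'E'
from g import *
go((.036,.215,.235),(.036,.215,.12))
c=snap('side','g'); i=c['color'][:,:,::-1]
cv2.imwrite(f'pics/g2_side.png',cv2.resize(i[120:270,150:350],(800,600),interpolation=cv2.INTER_CUBIC))
E
```

```text
clock: 7.82
eef_pos: [0.487, -0.0055, 0.2417]
tool_rot: [0.767, 0.642, 0.002, 0.002]
ft_force: [0.1, 0.3, 0.9]
grip_width: -0.0002
t 7.83 tcp_fix [-0.0997  0.0003  0.2417] F [0.1 0.3 0.9] grip -0.0002
dr [ 0.0055 -0.0004  0.0017]
(0.036, 0.215, 0.235) travel [0.2145 0.136  0.0075]
(0.036, 0.215, 0.12) travel [0.2145 0.1354 0.1225]
```

View pics/g2_side.png

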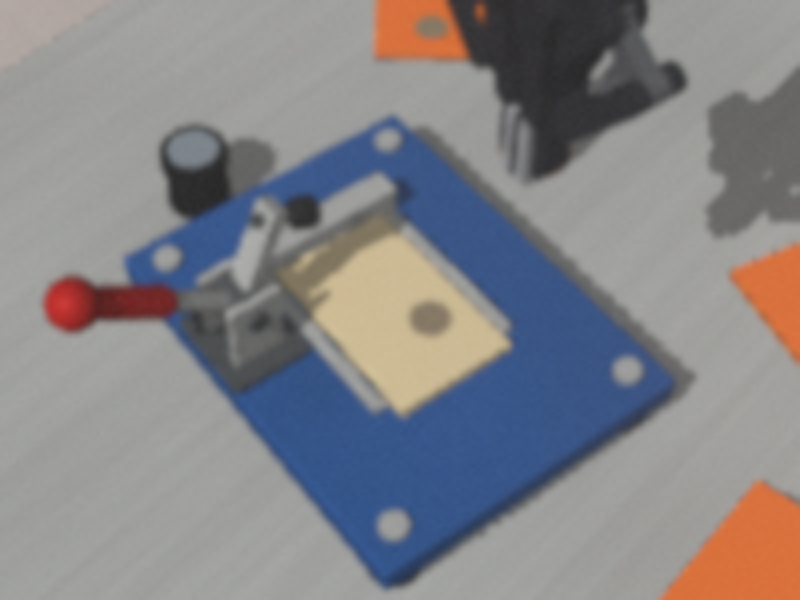

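The panel is flat and home, front edge from (400,415) to (512,345); the clamp is open with its knob at (70,303). Next I move to the outer side of the knob, passing above it.

```bash
python3 -c "
from g import *
c=load('side','g')
for p in ((400,415),(512,345)): print(w2f(onz(c,np.array([150+p[0]/4,120+p[1]/4]),.043)))"
python3 -m crank '{"dr":[[0.005,0,0],[0.005,0,0],[0.005,0,0],[0.005,0,0],[0.005,0,0],[0.005,0,0],[0.005,0,0]],"travel":[[0.04,0.025,0],[0.08,0.05,0],[0.12,0.075,0],[0.16,0.1,0],[0.2,0.125,0],[0.2145,0.136,0.007],[0.2145,0.136,0.007]],"hand":[0,0,0,0,0,0,0]}'; python3 -c "
from g import *
go((.036,.215,.12),(.036,.205,.12))"
```

```text
[-0.06241858  0.03970013  0.043     ]
[-0.06264137 -0.03694264  0.043     ]
clock: 8.75
eef_pos: [0.6573, 0.183, 0.2289]
tool_rot: [0.766, 0.642, -0.003, -0.002]
ft_force: [-0.4, -0.1, 0.1]
grip_width: -0.0003
t 8.75 tcp_fix [0.0344 0.216  0.2289] F [-0.4 -0.1  0.1] grip -0.0003
dr [-0.0073  0.0011  0.0034]
(0.036, 0.215, 0.12) travel [-0.0009  0.0024  0.1089]
(0.036, 0.205, 0.12) travel [-0.0109  0.0023  0.1089]
```

```bash
python3 -m crank '{"dr":[[-0.005,0,0],[-0.005,0,0],[-0.005,0,0],[-0.005,0,0],[-0.005,0,0]],"travel":[[-0.001,0.002,0.03],[-0.001,0.002,0.06],[-0.001,0.002,0.09],[-0.001,0.002,0.109],[-0.001,0.002,0.109]],"hand":[0,0,0,0,0]}'
python3 - <<'E'
from g import *
go((.036,.19,.122),)
for n in('top','side'):
    c=snap(n,'k'); i=c['color'][:,:,::-1]
    x,y=(140,100) if n=='top' else (110,100)
    cv2.imwrite(f'pics/k2_{n}.png',cv2.resize(i[y:y+150,x:x+200],(800,600),interpolation=cv2.INTER_CUBIC))
E
```

```text
clock: 9.38
eef_pos: [0.6562, 0.1793, 0.1206]
tool_rot: [0.767, 0.641, -0.002, -0.001]
ft_force: [0.3, 0.2, -0.1]
grip_width: -0.0
t 9.38 tcp_fix [0.034  0.2122 0.1206] F [ 0.3  0.2 -0.1] grip -0.0
dr [-0.0045  0.0021  0.0008]
(0.036, 0.19, 0.122) travel [-0.0222  0.002  -0.0014]
```

View pics/k2_side.png

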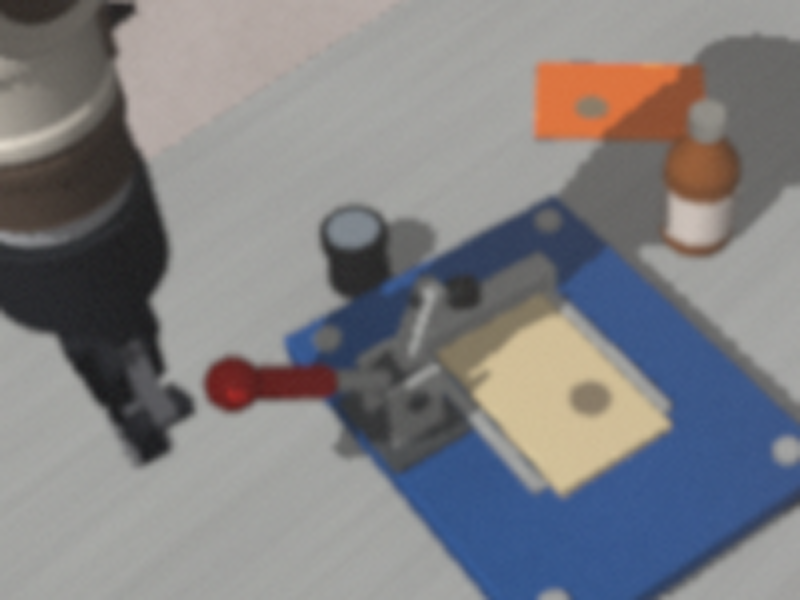

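View pics/k2_top.png

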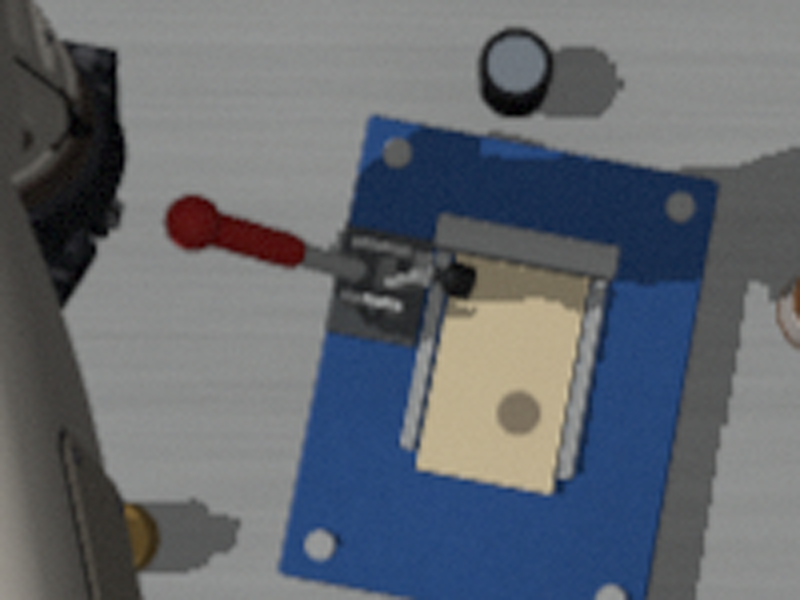

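The fingers (150,455 in the side crop) stand outside the knob (232,383) and level with it, clear of the weight and loupe. I begin pushing along the knob's arc.

```bash
python3 -m crank '{"dr":[[0,0,0],[0,0,0],[0,0,0],[0,0,0],[0,0,0],[0,0,0]],"travel":[[-0.01,0.001,0],[-0.018,0.001,0],[-0.023,0.001,-0.001],[-0.028,0.001,-0.006],[-0.033,0.001,-0.012],[-0.041,0.001,-0.019]],"hand":[0,0,0,0,0,0]}'
python3 - <<'E'
from g import *
go((.036,.162,.147),(.036,.143,.157),(.036,.122,.164),(.036,.111,.1655),(.036,.1,.166))
for n in('side',):
    c=snap(n,'l'); i=c['color'][:,:,::-1]
    x,y=(110,100)
    cv2.imwrite(f'pics/l2_{n}.png',cv2.resize(i[y:y+150,x:x+200],(800,600),interpolation=cv2.INTER_CUBIC))
E
```

```text
clock: 10.22
eef_pos: [0.6518, 0.1426, 0.1421]
tool_rot: [0.766, 0.643, 0.001, -0.002]
ft_force: [-0.6, 8.7, 1.4]
grip_width: 0.0
t 10.22 tcp_fix [0.0362 0.1753 0.1421] F [-0.6  8.7  1.4] grip 0.0
dr [-0.0012 -0.0046  0.0039]
(0.036, 0.162, 0.147) travel [-0.0133 -0.0003 -0.005 ]
(0.036, 0.143, 0.157) travel [-0.0322 -0.0004 -0.0151]
(0.036, 0.122, 0.164) travel [-0.0532 -0.0004 -0.0222]
(0.036, 0.111, 0.1655) travel [-0.0642 -0.0005 -0.0237]
(0.036, 0.1, 0.166) travel [-0.0752 -0.0005 -0.0243]
```

View pics/l2_side.png

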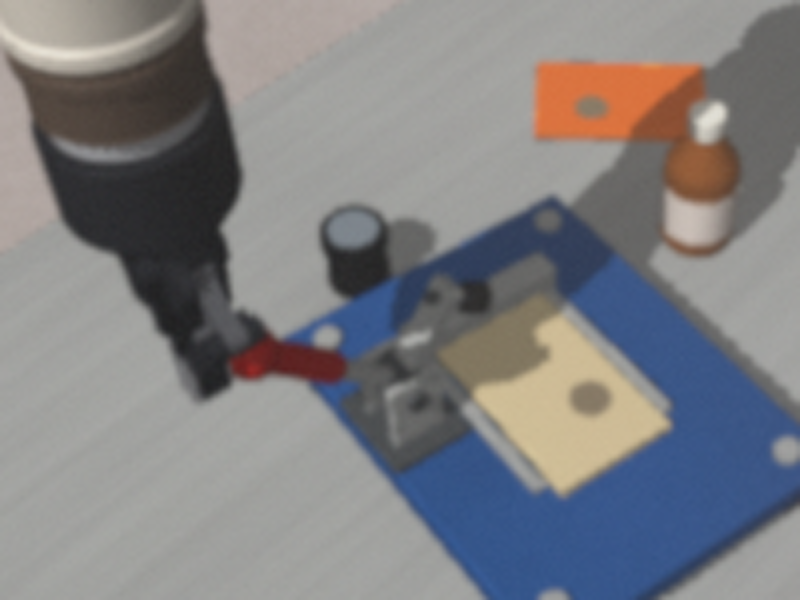

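The fingers bear on the knob (250,358) with 8.7 N, and the lever is moving. I follow the arc past the dead point.

```bash
python3 -m crank '{"dr":[[0,0,0],[0,0,0],[0,0,0],[0,0,0],[0,0,0],[0,0,0],[0,0,0],[0,0,0],[0,0,0]],"travel":[[-0.009,0,-0.005],[-0.018,0,-0.01],[-0.027,0,-0.015],[-0.036,0,-0.018],[-0.045,0,-0.021],[-0.054,0,-0.023],[-0.063,0,-0.024],[-0.072,0,-0.025],[-0.075,0,-0.025]],"hand":[0,0,0,0,0,0,0,0,0]}'
python3 - <<'E'
from g import *
go((.036,.1,.166),(.036,.15,.17))
for n in('side','top'):
    c=snap(n,'n'); i=c['color'][:,:,::-1]
    x,y=(140,100) if n=='top' else (110,100)
    cv2.imwrite(f'pics/n2_{n}.png',cv2.resize(i[y:y+150,x:x+200],(800,600),interpolation=cv2.INTER_CUBIC))
E
```

```text
clock: 11.4
eef_pos: [0.638, 0.0651, 0.1658]
tool_rot: [0.767, 0.641, -0.001, -0.001]
ft_force: [0.5, -0.6, 0.1]
grip_width: 0.0001
t 11.4 tcp_fix [0.0364 0.0967 0.1658] F [ 0.5 -0.6  0.1] grip 0.0001
dr [-0.0023  0.0008  0.0007]
(0.036, 0.1, 0.166) travel [ 0.0033 -0.0004 -0.0002]
(0.036, 0.15, 0.17) travel [ 0.0533 -0.0004 -0.0043]
```

View pics/n2_side.png

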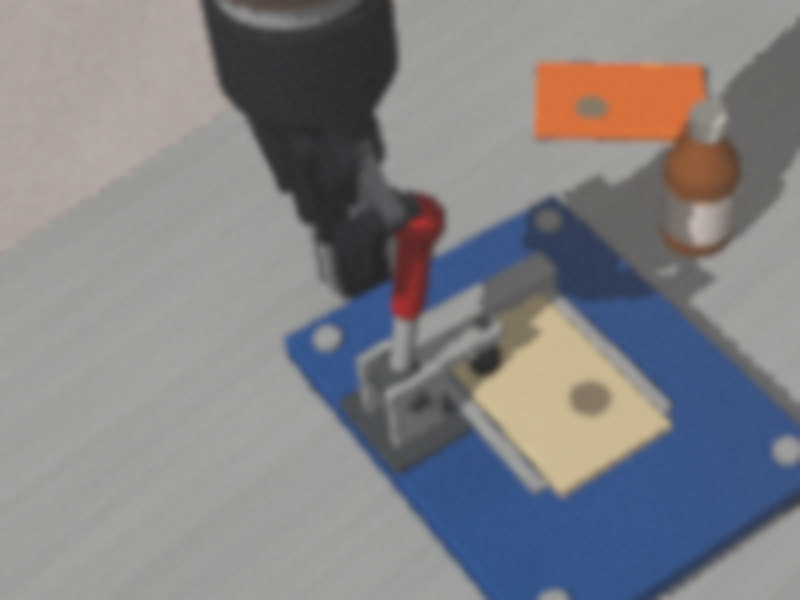

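The lever has snapped over, with its knob at (422,215), and the pad is down on the panel at (485,358). The contact force is gone. I back away outwards, up, and well clear.

```bash
python3 -m crank '{"dr":[[0,0,0],[0,0,0],[0,0,0],[0,0,0],[0,0,0],[0,0,0],[0,0,0],[0,0,0]],"travel":[[0.02,0,0],[0.05,0,-0.01],[0.08,0,-0.04],[0.1,0,-0.08],[0.11,-0.02,-0.1],[0.12,-0.05,-0.1],[0.12,-0.08,-0.1],[0.12,-0.08,-0.1]],"hand":[0,0,0,0,0,0,0,0]}'
python3 - <<'E'
from g import *
go((.036,.1,.166))
S={}
for n in('side','top'):
    c=S[n]=snap(n,'q'); i=c['color'][:,:,::-1]
    x,y=(140,100) if n=='top' else (110,100)
    cv2.imwrite(f'pics/q2_{n}.png',cv2.resize(i[y:y+150,x:x+200],(800,600),interpolation=cv2.INTER_CUBIC))
for lean in(-.2,-.19,0,.2):
  k=f2w((.035,.075+.11*np.sin(lean),.071+.11*np.cos(lean)))
  print(lean,[np.round((proj(S[n],k)[0]-o)*4) for n,o in(('side',(110,100)),('top',(140,100)))])
E
```

```text
clock: 12.5
eef_pos: [0.5776, 0.1997, 0.2664]
tool_rot: [0.766, 0.643, -0.001, -0.001]
ft_force: [0.2, -0.4, 0.2]
grip_width: -0.0001
t 12.5 tcp_fix [-0.047   0.2183  0.2664] F [ 0.2 -0.4  0.2] grip -0.0001
dr [-0.0033  0.0009  0.0046]
(0.036, 0.1, 0.166) travel [-0.1186  0.0828  0.1002]
-0.2 [array([418., 219.]), array([412., 253.])]
-0.19 [array([416., 219.]), array([409., 252.])]
0 [array([379., 235.]), array([365., 243.])]
0.2 [array([341., 258.]), array([319., 235.])]
```

View pics/q2_side.png

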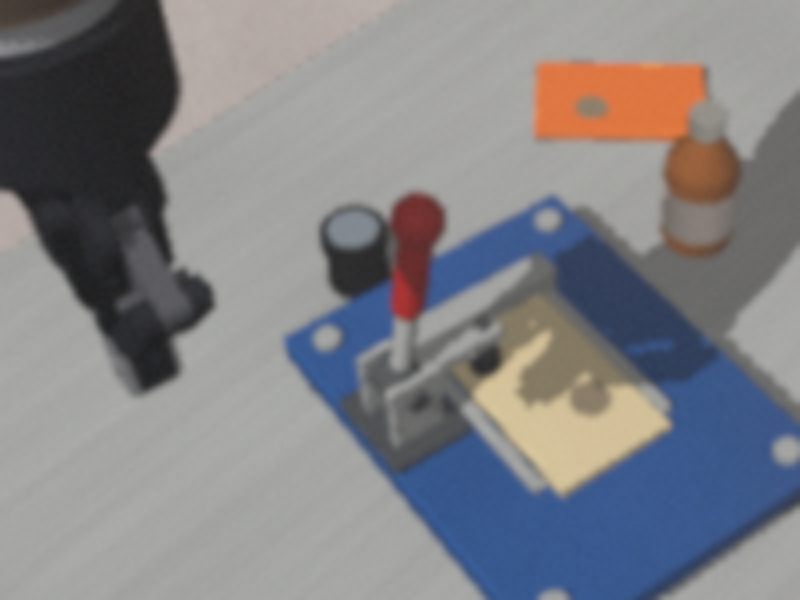

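View pics/q2_top.png

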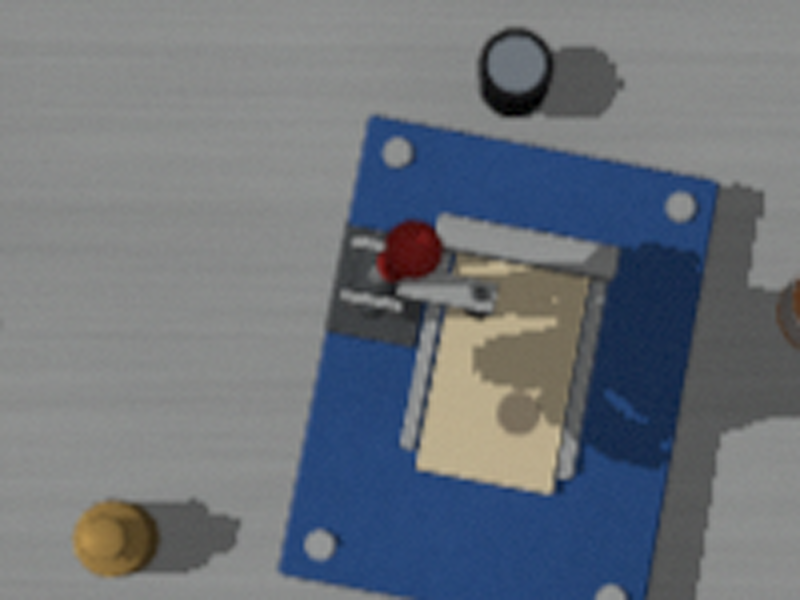

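The knob is at (418,219) in the side crop and (412,250) in the top crop, matching the locked lean of about -0.2 rad. The pad is on the panel, the panel still meets the stop, and the bystanders are in place. The arm is clear.

```bash
python3 -c "
from workcell import job; print(job.job_done())"
```

```text
the job is handed in; nothing more can be done
None
```

The panel is home against the back stop and the clamp is locked on it; I handed the job in at about 12.6 s. No verdict was reported.

- **Panel:** I pushed its front edge with the shut fingertips until the tool stalled at the stop with about 8 N. The top picture then showed no gap along the stop. The side camera put the front edge at fixture x ≈ -62.5 mm against the ideal -60 mm. That camera reads about 3 mm short in x compared with the top camera, so I took this as home.
- **Clamp:** I pushed the knob along its arc at about 9 N, past the dead point, and it snapped over. In both final pictures the knob is within a few enlarged pixels of the locked position (lean -0.20 rad), and the pad is on the panel.
- **Bystanders and robot:** The bottle, weight and loupe looked unmoved in the pictures, though I did not re-measure them. The arm ended clear with forces near zero.
- **One correction:** My first approach ran joint 6 into its range limit in free air. I turned the tool a quarter turn before touching anything.

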